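Tare the empty bin on the counting scale

TASK

An empty stacking bin stands on the pan of the bench counting scale, ready for bolts to be counted into it. With the fingertips press the scale's tare key - the one wide, bar-shaped key, at the right-hand end of the key row as seen from the robot - keep it gently pressed down for a good second, then let it spring back and withdraw. Leave the other keys, the pan, the bin on it and everything standing around the scale alone.

Things in the scene. Friction and masses are not known exactly. Their poses are not given: they have to be found in the camera images.
- scale: bench counting scale, white plastic housing 345 mm deep (its x, from -180 to 165) by 310 mm wide (its y), fixed. Origin on the bench surface under the housing; x points from the key panel towards the pan (away from the robot at yaw 0), y to the left, z up. No part of it may be pushed with more than 20 N
- panel (a point): centre of the scale's key panel, the front part of the housing (scale x from -180 to -68 mm), axes as scale. The panel rises towards the pan at 0.18 rad (10 degrees), from 40 to 60 mm above the bench. A flat display lies on its upper part; four dark keys cross its lower part at scale x = -147 mm: three round ones at y = 112, 56 and 0 and the wide tare key at y = -90 mm
- pan: the scale's flat steel weighing pan, fixed, 225 by 290 by 10 mm; same origin and axes as scale; it covers x from -63 to 161 mm, y from -145 to 145 mm, its top at z = 90 mm. Not to be touched
- tare_key_top (a point): centre of the top face of the tare key: a dark plastic bar 50 mm wide (along the scale's y), 26 mm deep (up the slope), 8 mm proud of the panel; the point moves with the key. Its z axis is the panel normal, pointing out (10 degrees from vertical, leaning away from the pan); the key moves along it
- tare_key (a joint): travel of the tare key into the panel, m: 0 released, 0.004 fully down. A spring returns it: 1 N starts it moving, 3 N reaches 2 mm (the key makes contact there), 5 N reaches the bottom stop at 4 mm, where it is still 4 mm proud of the panel
- key_a (a joint): travel of the leftmost round key (20 mm diameter, 8 mm proud, same spring as the tare key), m: 0 released, 0.004 down; not to be pressed
- key_b (a joint): travel of the second round key, m; not to be pressed
- key_c (a joint): travel of the third round key, the one next to the tare key (90 mm between their centres), m; not to be pressed
- empty_bin: empty plastic stacking bin standing loose on the pan, 160 mm long (its x) by 108 mm wide by 75 mm high, with a low open front (36 mm) at its -x end; origin at the centre of its underside. It lies roughly across the scale, at least 110 mm beyond the key row. Not to be touched
- full_bin: a second stacking bin of the same size, filled with bolts, standing loose on the bench to the left of the scale; origin at the centre of its underside. Leave alone
- big_bolt: large steel hexagon bolt standing upright on its head on the bench to the right of the scale: head 35 mm across, shank 20 mm, 100 mm tall; origin at the centre of its underside. Leave alone
- weight: 500 g steel test weight with a knob, 38 mm diameter, 72 mm tall, standing on the bench to the right of the scale; origin at the centre of its underside. Leave alone

How it is judged:
On the way, in this order (a step that is already met when the one before it is completed fails the run):
1. the fingers keep the tare key pressed down (at least 2 mm) for 0.8 s without a break (value of joint tare_key above 0.002 m and contact force between the fingers and scale above 0.5 N), for 0.8 s.
2. the tare key has sprung back (value of joint tare_key below 0.0008 m), for 0.1 s.
At the end, for the whole second after the job is handed in: All four keys are released (within 0.8 mm), the empty bin is still at rest where it stood on the pan (within 5 mm), the full bin, the upright bolt and the weight stand where they stood (within 8 mm), and the robot is clear of everything (value of joint each of tare_key, key_a, key_b, key_c below 0.0008 m and distance of empty_bin from where it was at the start of the episode below 0.005 m and linear speed of empty_bin below 0.02 m/s and distance of each of full_bin, big_bolt, weight from where it was at the start of the episode below 0.008 m and angle between each of big_bolt, weight's own z axis and vertical below 0.1 rad); the robot touches nothing.
It fails at once if another key is pressed (more than 1.5 mm) (value of joint any of key_a, key_b, key_c above 0.0015 m).
It fails at once if the scale is pushed with more than 20 N (contact force between any of the fingers, the arm and scale above 20 N).
It fails at once if the robot touches the pan (contact force between any of the fingers, the arm and pan above 0.5 N).
It fails at once if the robot touches the empty bin, or the bin is shifted (contact force between any of the fingers, the arm and empty_bin above 0.5 N or distance of empty_bin from where it was at the start of the episode above 0.005 m).
It fails at once if the full bin, the bolt or the weight is shifted, lifted or knocked over (distance of any of full_bin, big_bolt, weight from where it was at the start of the episode above 0.008 m or angle between any of big_bolt, weight's own z axis and vertical above 0.2 rad).
It also fails if it takes over 32 s, if anything falls off the work surface, if the arm or the gripper's body presses on something with over 40 N, if the wrist force passes 120 N, or if a joint passes its speed limit or range.

ROBOT

A 6-joint arm with a two-finger parallel gripper is mounted at the origin on the work surface. World frame = base frame: x ahead of the robot, y to its left, z up, the work surface at z = 0. Lengths are in m, angles in rad, forces in N, time in s.
With the tool pointing down it reaches from about 0.425 to 1.125 m from the base axis. Payload 14.9 kg.
Tool frame: the origin (TCP) lies at the very end of the fingers, on their centre line; the grasp point (between the pads) lies 19 mm behind it (bot.tcp_to_grasp is the distance from the TCP to the grasp point, in m); z points along the fingers, y is the line along which they close (so a half turn about z gives the same grasp; the last joint's range is limited). The gripper opens to 91 mm and grips with 3 to 60 N. Pads are 32 mm wide; open, the fingers measure 118 mm over their backs; the gripper's body (76 mm by 178 mm) begins 60 mm behind the grasp point.
Start: joints at [-1.309, 0.379, 1.734, -0, 1.028, -0.033], TCP at [0.203, -0.67, 0.214] pointing down, gripper open.
Joint ranges: [-2.77, 2.77], [-0.74, 2.19], [0, 2.66], [-1.06, 4.2], [0.31, 2.87], [-3.08, 3.08]. Speed limits (rad/s): [1.89, 1.89, 2.39, 3.14, 3.14, 3.14].

INTERFACE

Orientations are given as a rotation vector (axis times angle).
In Python, from station import bot gives the robot as it stands.
- The arm moves only by the shell command python3 -m handwheel 'ROWS' [FORCE]. ROWS is JSON, a list that holds one entry, the list of rows, each a list of 7 numbers: the shift along the tool's x, y, z in cm, then the turn, a rotation vector about the tool's x, y, z in rad, then the opening in per cent of the stroke, from 0 (shut) to 100 (fully open). A call has 1 to 10 rows; each row is the pose to reach, as a shift and turn from the pose commanded when the call began, along the tool's axes at that moment; what a row does not reach only later rows make up. A row lasts 1/8 s, in which the tool goes at most 62.5 mm and 10.7 degrees, less where a joint would pass 70% of its speed; a pose out of reach is approached as far as the arm can. A call with a gripper value outside its range is refused whole. The fingers move at their own pace and stop on an object; FORCE is the grip in N (left out, the last holds). Time passes only in rows, so rows that repeat a pose let the fingers close. It gives the time, the measured TCP pose, the force, the opening and the grip force at its end, in the units of the state.
- bot.get_obs(): the state, without advancing time (a new reading comes with each control period).
- bot.camera(name): name is "side" or "top" or "wrist"; returns a dict with "color" (480x640x3 uint8, red, green, blue), "vfov" (degrees; the focal length in pixels is half the picture's height over the tangent of half this angle, whatever the lens; pixels are square), "cx", "cy" (the principal point, pixels), "R" (3x3) and "t" (3): a world point X has camera coordinates R X + t. Camera axes: x right, y down, z forward; pixel columns grow to the right and rows downward; lengths in m; the calibration is good to about 2 mm. A picture is of the moment at which its call begins. There is no depth.
- bot.hand_in(): hands the job in; it is judged then, once.
The state is a dict: "clock": time; "q": joint angles; "qd": joint speeds; "effort": joint torques, N m; "tool_pos": TCP position; "tcp_rot": TCP orientation; "contact_force": force on the tool from outside, world axes, zero at the start; "wrist_torque": the same for the moment, N m; "finger_gap": finger opening in m; "gripper_force": force on a finger pad.
Only numpy, scipy, OpenCV 4.12 (cv2) and the standard library are available. Lean on these libraries where they do the work, as an engineer would, in place of code of your own. Each camera call takes 0.05 s, during which the arm holds its last target. There are 200 camera calls.

## Working session

There is one attempt and no reset: what is moved stays moved. The work goes in short steps, Python scripts to look and compute and a shell command to move; the robot and the scene stay as the last step left them, time stands still between calls to the robot, and variables do not carry over. Pictures are saved under pics/ and viewed, at most 10 in all, crops included, and the job is handed in when it is done.

```bash
mkdir -p pics
python3 - <<'E'
from station import bot
import cv2
for n in ("top","side"):
    c=bot.camera(n); cv2.imwrite(f"pics/{n}0.png",c["color"][:,:,::-1]); print(n,c["vfov"],c["cx"],c["cy"],c["R"],c["t"])
o=bot.get_obs(); print(o)
E
```

```text
top 43.96495124227616 313.2791437944976 239.98554952626546 [[-0.00987908 -0.99944289  0.03187979]
 [-0.9879172   0.00482398 -0.15490753]
 [ 0.15466744 -0.03302493 -0.98741447]] [0.08591324 0.59811817 1.07340579]
side 42.00327825455756 330.4852901006269 243.63194383086062 [[-0.71212136 -0.7018563   0.01676018]
 [-0.38081282  0.36610642 -0.84908638]
 [ 0.58980062 -0.61103504 -0.52798808]] [0.52271354 0.2730126  0.84008456]
{'clock': 0.1, 'q': array([-1.30928162e+00,  3.79383967e-01,  1.73468414e+00,  2.20414526e-05,
        1.02850198e+00, -3.33132345e-02]), 'qd': array([-6.31402039e-06, -1.22348445e-03, -1.19661964e-03,  4.81911948e-04,
       -8.40359840e-04,  8.12865296e-04]), 'effort': array([-2.79274618e-04, -7.65036964e+01, -4.35288191e+01,  6.51922985e-02,
        3.98386759e-02, -2.30821416e-05]), 'tool_pos': array([ 0.20330622, -0.66947439,  0.21335331]), 'tcp_rot': array([-3.10655958e+00, -4.61278528e-01,  1.45307031e-04]), 'contact_force': array([ 0.09045194,  0.2122655 , -0.76615108]), 'wrist_torque': array([ 0.02970487,  0.02342453, -0.00465848]), 'gripper_force': 0.0, 'finger_gap': 0.09103122250134975}
```

View pics/top0.png

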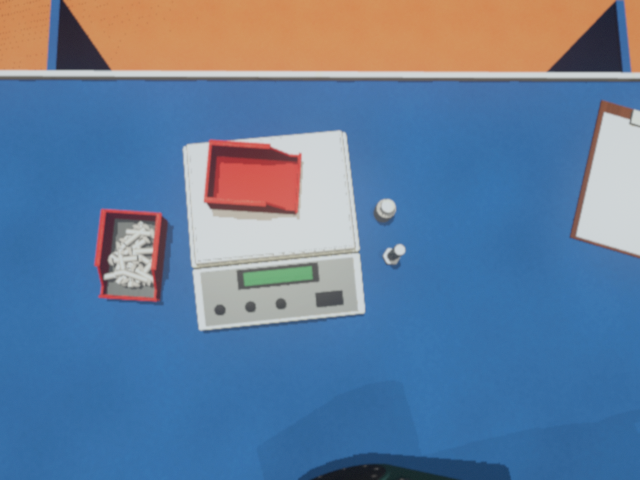

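View pics/side0.png

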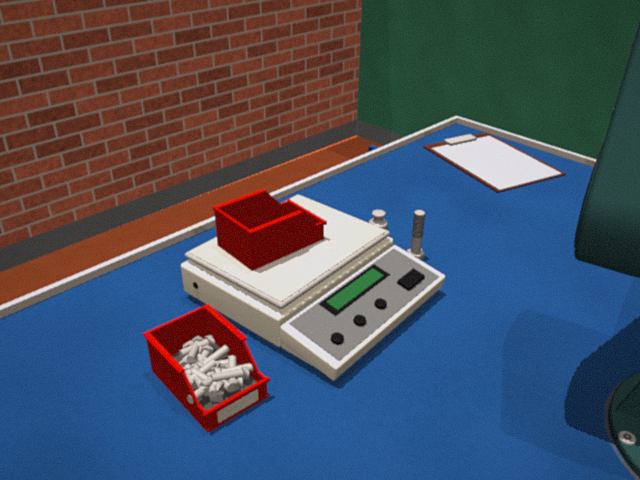

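The top view shows keys a, b and c at about (220,310), (250,307) and (281,304), and the tare key at (329,299). The side view has them at (337,339), (360,321), (381,304) and (411,279). I'll triangulate from these.

```bash
cat > h.py <<'E'
from station import bot
import numpy as np, cv2
from scipy.spatial.transform import Rotation as Ro
def P(c):
    f=240/np.tan(np.radians(c["vfov"]/2)); K=np.array([[f,0,c["cx"]],[0,f,c["cy"]],[0,0,1]])
    return K@np.c_[c["R"],c["t"]]
def tri(c1,p1,c2,p2):
    X=cv2.triangulatePoints(P(c1),P(c2),np.array(p1,float).T,np.array(p2,float).T); return (X[:3]/X[3]).T
def proj(c,X):
    h=P(c)@np.append(X,1); return h[:2]/h[2]
E
python3 - <<'E'
from h import *
a=bot.camera("top");b=bot.camera("side")
p=[(220,310),(250,307),(281,304),(329,299)];q=[(337,339),(360,321),(381,304),(411,279)]
X=tri(a,p,b,q);print(X.round(4));print(np.linalg.norm(np.diff(X,axis=0),axis=1))
print([ (proj(a,x)-u).round(1) for x,u in zip(X,p)])
d=X[0]-X[3];yaw=np.arctan2(-d[0],d[1]);print("yaw",yaw)
o=bot.get_obs();R=Ro.from_rotvec(o["tcp_rot"]).as_matrix();print(R.round(3));print("shift tool cm",R.T@(X[3]-o["tool_pos"])*100)
E
```

```text
[[0.4698 0.2541 0.0523]
 [0.4743 0.199  0.0532]
 [0.4795 0.1426 0.0532]
 [0.4879 0.0544 0.0551]]
[0.05525056 0.05671414 0.08853695]
[array([-0.3, -0.4]), array([-0.1, -0.2]), array([-0.2, -0.3]), array([-0.3, -0.4])]
yaw 0.09039904409272215
[[ 0.957  0.291 -0.   ]
 [ 0.291 -0.957  0.001]
 [ 0.    -0.001 -1.   ]]
shift tool cm [ 48.27187172 -61.00296415  15.884767  ]
```

The spacings (55, 57, 89 mm) and heights (53–55 mm) match the description, and yaw is about 0.09. I'll align tool x with scale x, shut the fingers, and go over in two legs.

```bash
python3 -m handwheel '[[[5,-5,0,0,0,0.03,0],[10,-9,0,0,0,0.06,0],[15,-14,0,0,0,0.1,0],[20,-18.5,0,0,0,0.14,0],[25,-23,0,0,0,0.18,0],[29,-27,0,0,0,0.205,0],[31.5,-29,0,0,0,0.205,0],[31.5,-29,0,0,0,0.205,0]]]' 20
python3 - <<'E'
from h import *
o=bot.get_obs();R=Ro.from_rotvec(o["tcp_rot"]).as_matrix();print(o["tool_pos"],R.round(3));print("shift to 10cm above, cm",R.T@(np.array([.485,.054,.155])-o["tool_pos"])*100)
E
```

```text
clock: 1.2
tool_pos: [0.4218, -0.2983, 0.214]
tcp_rot: [-3.138, -0.147, -0.0]
contact_force: [0.0, -0.8, -0.6]
finger_gap: 0.0142
gripper_force: 0.0
[ 0.42175655 -0.29834093  0.2139887 ] [[ 0.996  0.093  0.   ]
 [ 0.093 -0.996  0.   ]
 [ 0.    -0.    -1.   ]]
shift to 10cm above, cm [  9.58883047 -34.48789481   5.90548668]
```

```bash
python3 -m handwheel '[[[1.4,-5,0,0,0,0,0],[2.8,-10,0,0,0,0,0],[4.2,-15,0,0,0,0,0],[5.6,-20,0,0,0,0,0],[7,-25,1,0,0,0,0],[8.4,-30,3,0,0,0,0],[9.3,-33.5,5,0,0,0,0],[9.6,-34.5,5.9,0,0,0,0],[9.6,-34.5,5.9,0,0,0,0],[9.6,-34.5,5.9,0,0,0,0]]]'
python3 - <<'E'
from h import *
c=bot.camera("wrist");cv2.imwrite("pics/w1.png",c["color"][:,:,::-1])
o=bot.get_obs();print(o["tool_pos"],o["finger_gap"],o["contact_force"]); print("tare pred",proj(c,[.4879,.0544,.0545]),"keyc",proj(c,[.4795,.1426,.0532]))
E
```

```text
clock: 2.45
tool_pos: [0.4855, 0.0503, 0.1555]
tcp_rot: [3.138, 0.139, 0.001]
contact_force: [-0.5, -1.0, 0.3]
finger_gap: 0.0005
gripper_force: 0.0
[0.48553832 0.05035406 0.15556625] 0.0005473270129553882 [ 0.43534832 -0.12056975 -1.03633179]
tare pred [314.38158847 239.51740493] keyc [209.59430584 239.79468985]
```

View pics/w1.png

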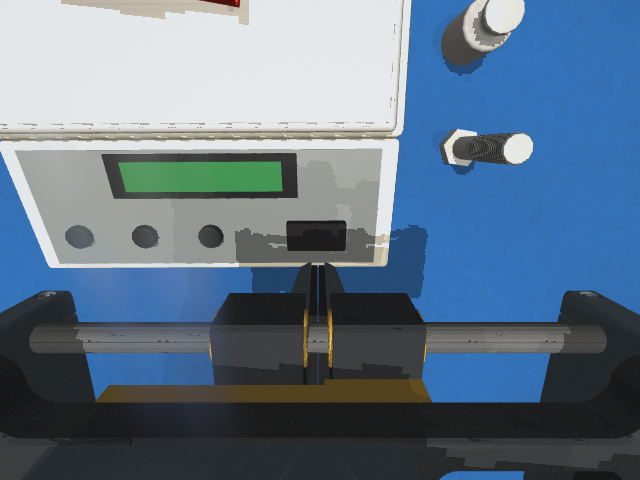

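The wrist view shows the tare key at (316,236) and key c at (210,236), about 3 mm farther along x than predicted. I'll correct by half of that and descend to just above the key.

```bash
python3 -m handwheel '[[[0.2,-0.2,2,0,0,0,0],[0.3,-0.2,4,0,0,0,0],[0.3,-0.2,6,0,0,0,0],[0.3,-0.2,7.5,0,0,0,0],[0.3,-0.2,8.5,0,0,0,0],[0.3,-0.2,8.8,0,0,0,0],[0.3,-0.2,8.8,0,0,0,0],[0.3,-0.2,8.8,0,0,0,0]]]'
python3 - <<'E'
from h import *
c=bot.camera("wrist");s=bot.camera("side")
im=np.hstack([c["color"][150:350,200:440],cv2.resize(s["color"][200:340,340:500],(229,200))])
cv2.imwrite("pics/w2.png",cv2.resize(im[:,:,::-1],None,fx=1.7,fy=1.7))
o=bot.get_obs();print(o["tool_pos"],o["contact_force"])
E
```

```text
clock: 3.5
tool_pos: [0.4883, 0.0537, 0.0674]
tcp_rot: [-3.138, -0.141, -0.001]
contact_force: [-0.1, -0.0, 0.5]
finger_gap: 0.0003
gripper_force: 0.0
[0.48829127 0.05373591 0.06733204] [-0.34345091  0.00189067 -0.1994175 ]
```

View pics/w2.png

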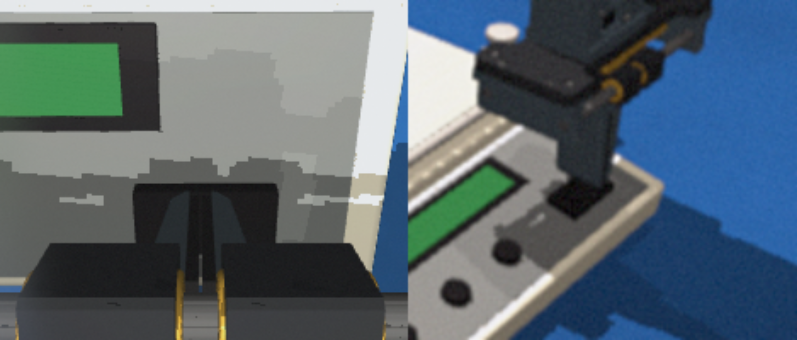

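Left is the wrist crop, right the side crop: the fingertips are over the tare key, centred across it. Now a slow descent while watching the force.

```bash
python3 -m handwheel '[[[0,0,0.3,0,0,0,0],[0,0,0.5,0,0,0,0],[0,0,0.7,0,0,0,0],[0,0,0.9,0,0,0,0],[0,0,1.0,0,0,0,0],[0,0,1.1,0,0,0,0],[0,0,1.1,0,0,0,0]]]'
```

```text
clock: 4.47
tool_pos: [0.4881, 0.0537, 0.0559]
tcp_rot: [-3.138, -0.141, -0.0]
contact_force: [0.1, 0.8, 1.7]
finger_gap: 0.0003
gripper_force: 0.7
```

```bash
python3 -m handwheel '[[[0,0,0.1,0,0,0,0],[0,0,0.1,0,0,0,0]]]' | sed -n 2,4p; python3 -m handwheel '[[[0,0,0.1,0,0,0,0],[0,0,0.1,0,0,0,0]]]'| sed -n 2,4p
```

```text
tool_pos: [0.4882, 0.0537, 0.055]
tcp_rot: [-3.138, -0.141, -0.001]
contact_force: [-0.3, -0.5, 3.1]
tool_pos: [0.4883, 0.0537, 0.054]
tcp_rot: [-3.138, -0.141, -0.001]
contact_force: [0.6, 0.4, 4.3]
```

The force follows the spring curve (about 3 mm at 4.3 N). A touch more, then hold.

```bash
python3 -m handwheel '[[[0,0,0.04,0,0,0,0],[0,0,0.04,0,0,0,0],[0,0,0.04,0,0,0,0],[0,0,0.04,0,0,0,0],[0,0,0.04,0,0,0,0],[0,0,0.04,0,0,0,0],[0,0,0.04,0,0,0,0],[0,0,0.04,0,0,0,0],[0,0,0.04,0,0,0,0],[0,0,0.04,0,0,0,0]]]'; python3 -m handwheel '[[[0,0,0,0,0,0,0],[0,0,0,0,0,0,0],[0,0,0,0,0,0,0]]]'
```

```text
clock: 6.22
tool_pos: [0.488, 0.0537, 0.0535]
tcp_rot: [3.138, 0.141, 0.0]
contact_force: [3.6, 0.3, 4.9]
finger_gap: 0.0004
gripper_force: 2.2
clock: 6.6
tool_pos: [0.488, 0.0537, 0.0535]
tcp_rot: [3.138, 0.141, 0.0]
contact_force: [3.9, 0.9, 4.5]
finger_gap: 0.0006
gripper_force: 2.2
```

The key was held for about 2 s at roughly 4–5 N, around 3 mm down. The sideways force is friction as the key slides along its tilted axis. Now releasing and withdrawing.

```bash
python3 -m handwheel '[[[0,0,-0.2,0,0,0,0],[0,0,-0.5,0,0,0,0],[0,0,-1.5,0,0,0,0],[0,0,-4,0,0,0,0],[0,0,-8,0,0,0,0],[0,0,-12,0,0,0,0],[0,0,-15,0,0,0,0],[0,0,-16,0,0,0,0],[0,0,-16,0,0,0,0],[0,0,-16,0,0,0,0]]]'
python3 - <<'E'
from h import *
s=bot.camera("side");cv2.imwrite("pics/s3.png",s["color"][:,:,::-1])
o=bot.get_obs();print(o["tool_pos"],o["contact_force"])
E
```

```text
clock: 7.85
tool_pos: [0.4872, 0.0536, 0.2123]
tcp_rot: [3.138, 0.141, -0.003]
contact_force: [0.2, 1.1, -0.7]
finger_gap: 0.0001
gripper_force: 0.0
[0.48730386 0.05362232 0.21226242] [-0.20576959 -0.06037734 -0.67029325]
```

View pics/s3.png

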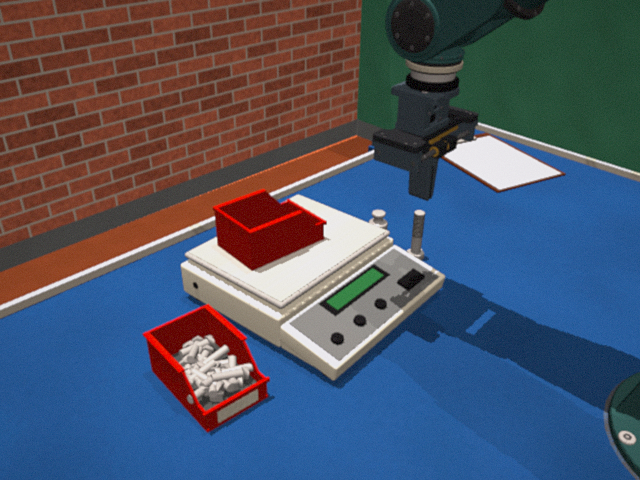

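The tool is clear of the scale, the tare key at (411,279) is back up, and the bins, bolt and weight are where they were.

```bash
python3 -c "
from station import bot
print(bot.hand_in())"
```

```text
the job is handed in; nothing more can be done
None
```

I pressed the tare key about 3 mm down (estimated from tool height and force), held it for about 2 s at 4–5 N, let it spring back and withdrew; the last picture shows nothing else moved, and the job is handed in with no verdict returned.

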